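Put the blue carving waxes away in the wax tray

ROBOT

A 6-joint arm with a two-finger parallel gripper is mounted at the origin on the work surface. World frame = base frame: x ahead of the robot, y to its left, z up, the work surface at z = 0. Lengths are in m, angles in rad, forces in N, time in s.
With the tool pointing down it reaches from about 0.3 to 0.875 m from the base axis. Payload 6.4 kg.
Tool frame: the origin (TCP) lies on the mounting face of the last link; the fingertips stand env.finger_overhang ahead of it and the grasp point (between the pads) lies 155 mm ahead of it (env.finger_overhang is the distance from the TCP to the fingertips, in m); z points along the fingers, y is the direction in which the jaws open and shut (so a half turn about z gives the same grasp; the last joint's range is limited). The gripper opens to 85 mm and grips with 20 to 120 N. Pads are 22 mm wide; open, the fingers measure 114 mm over their backs; the gripper's body (76 mm by 85 mm) begins 54 mm behind the grasp point. The pads swing forward as they close: fully open they stand 13 mm farther back than shut.
Start: joints at [-0.206, 0.181, 1.607, -0, 1.354, -0.206], TCP at [0.575, 0, 0.405] pointing down, gripper open.
Joint ranges: [-2.99, 2.99], [-0.89, 2.07], [0.3, 2.58], [-1.14, 4.28], [0, 2.63], [-3.12, 3.12]. Speed limits (rad/s): [2.57, 2.57, 3.01, 3.14, 3.14, 3.14].

INTERFACE

Orientations are given as a unit quaternion [x, y, z, w].
In Python, from workcell import observe, cams, job, env gives the robot as it stands.
- The arm moves only by the tool drive_tool, never from a script. Its argument "increments" is a list that holds one entry, the list of rows, each a list of 7 numbers: the turn, a rotation vector about the tool's x, y, z in degrees, then the shift along the tool's x, y, z in cm, then the finger opening in cm, from 0 to 8.54. A call has 1 to 8 rows; each row is the pose to reach, as a shift and turn from the pose commanded when the call began, along the tool's axes at that moment; what a row does not reach only later rows make up. A row lasts 1/8 s, in which the tool goes at most 62.5 mm and 10.7 degrees, less where a joint would pass 70% of its speed; a pose out of reach is approached as far as the arm can. A call with a gripper value outside its range is refused whole. The fingers move at their own pace and stop on an object; "grip_force" is the grip in N (left out, the last holds). Time passes only in rows, so rows that repeat a pose let the fingers close. It gives the time, the measured TCP pose, the force and the opening at its end, in the units of the state.
- observe(): the state, without advancing time (a new reading comes with each control period).
- cams.camera(name): name is "scene" or "side" or "wrist"; returns the picture (384x512x3 uint8, blue, green, red); there is no depth.
- cams.camera_info(name): a dict with "mtx" (3x3 intrinsics, pixels), "origin" and "rotation" of the camera in the world; the wrist camera has in their place "hand_eye" (4x4, takes a point from camera to tool coordinates, whose origin is the TCP and whose axes are the flange's). Camera axes: x right, y up, looking along -z (the intrinsics and any distortion apply to the point x, -y, -z); pixel columns grow to the right and rows downward; lengths in m; the calibration is good to about 2 mm. A picture is of the moment at which its call begins: read the wrist's pose just before it. camera_info takes no time and is no camera call.
- job.finish_job(): hands the job in, once; it reports no verdict.
The state is a dict: "time_s": time; "joint_positions": joint angles; "joint_velocities": joint speeds; "joint_efforts": joint torques, N m; "position": TCP position; "tool_rot": TCP orientation; "contact_force": force on the tool from outside, world axes, zero at the start; "torque": the same for the moment, N m; "width": finger opening in m.
Only numpy, scipy, OpenCV 4.12 (cv2) and the standard library are available. Lean on these libraries where they do the work, as an engineer would, in place of code of your own. Each camera call takes 0.05 s, during which the arm holds its last target. There are 200 camera calls.

TASK

Put the four blue carving waxes away in the wooden wax tray: the round tube in the round recess, the square ring blank in the square one, the bar in the long narrow one and the slab in the broad one, each sitting flat on the bottom of its recess the same way up as it lies now. Wax chips, so set each piece down rather than dropping it. The two green waxes are a harder grade for another job: leave them where they are.

Things in the scene. Friction and masses are not known exactly. Their poses are not given: they have to be found in the camera images.
- blue_tube: Blue wax ring tube standing on end: a plain round tube, outside diameter 34 mm, 34 mm tall, with a 17 mm hole straight through. Origin: centre of its underside; z up along its axis. To be put away. 17 to 27 g. At the start the waxes are at least 110 mm apart, centre to centre.
- blue_square: Blue wax ring blank: a square block 36 x 36 mm, 30 mm tall, with a 17 mm upright hole through its middle. Origin: centre of its underside; x and y square to its sides, z up. To be put away. 24 to 39 g.
- blue_bar: Blue wax bar lying flat, solid, 84 (its x) x 22 (its y) mm, 22 mm tall. Origin: centre of its underside; z up. To be put away. 30 to 50 g. A steel rule 1.5 mm thick lies flat on the bench amid the waxes; all else stands clear of them.
- blue_slab: Blue wax slab lying flat, a solid broad rectangle 60 (its x) x 38 (its y) mm, 22 mm tall. Origin: centre of its underside; z up. To be put away. 37 to 61 g.
- green_tube: Green wax ring tube standing on end: a plain round tube, outside diameter 34 mm, 34 mm tall, with a 17 mm hole straight through. Origin: centre of its underside; z up along its axis. Same size as the blue one; stays where it is.
- green_square: Green wax ring blank: a square block 36 x 36 mm, 30 mm tall, with a 17 mm upright hole through its middle. Origin: centre of its underside; x and y square to its sides, z up. Same size as the blue one; stays where it is.
- well_round: Place of the ring tube. Fixed light wooden block, 116 (x) x 80 (y) x 11 mm, with a round recess 52 mm across, 5 mm deep, centred in its top, lined dark grey. Origin: centre of the block's underside; z up. Recess floor 6 mm and block top 11 mm above the origin. Four such blocks lie two by two, in any order, in a dark wooden tray.
- well_square: Place of the square ring blank. Fixed light wooden block, 116 (x) x 80 (y) x 11 mm, with a square recess 54 x 54 mm, 5 mm deep, centred in its top, lined dark grey. Origin: centre of the block's underside; z up. Recess floor 6 mm and block top 11 mm above the origin. All four blocks are turned alike; centres 118 mm apart along x, 82 mm along y.
- well_bar: Place of the bar. Fixed light wooden block, 116 (x) x 80 (y) x 11 mm, with a long narrow recess 102 (x) x 40 (y) mm, 5 mm deep, centred in its top, lined dark grey. Origin: centre of the block's underside; z up. Recess floor 6 mm and block top 11 mm above the origin. The tray round the blocks is 248 x 176 mm; its rim stands 3 mm above the block tops.
- well_slab: Place of the slab. Fixed light wooden block, 116 (x) x 80 (y) x 11 mm, with a broad recess 78 (x) x 56 (y) mm, 5 mm deep, centred in its top, lined dark grey. Origin: centre of the block's underside; z up. Recess floor 6 mm and block top 11 mm above the origin. The blocks' undersides are 4 mm above the bench.
Things that resemble listed ones, but are neither listed nor needed, are in the scene too. Leave any turquoise look-alike of the well_square alone.

How it is judged:
At the end, for the whole second after the job is handed in: Each blue wax lies flat (within 0.08 rad) on the floor of the recess of its own shape (underside within about 3 mm of the recess floor, centre within 14 mm of the recess centre), released and at rest; both green waxes stand upright and at rest within 12 mm of where they were (horizontal distance between blue_tube and well_round below 0.014 m and z of blue_tube in the frame of well_round between 0.003 and 0.0085 m and angle between each of blue_tube, blue_square, blue_bar, blue_slab, green_tube, green_square's own z axis and vertical below 0.08 rad and linear speed of each of blue_tube, blue_square, blue_bar, blue_slab, green_tube, green_square below 0.02 m/s and horizontal distance between blue_square and well_square below 0.014 m and z of blue_square in the frame of well_square between 0.003 and 0.0085 m and horizontal distance between blue_bar and well_bar below 0.014 m and z of blue_bar in the frame of well_bar between 0.003 and 0.0085 m and horizontal distance between blue_slab and well_slab below 0.014 m and z of blue_slab in the frame of well_slab between 0.003 and 0.0085 m and distance of each of green_tube, green_square from where it was at the start of the episode below 0.012 m); the robot touches nothing.
It fails at once if a green wax is moved more than 12 mm from where it lay (distance of any of green_tube, green_square from where it was at the start of the episode above 0.012 m).
It fails at once if a blue wax is dropped or thrown: moves faster than 0.8 m/s while the fingers do not hold it (a free fall of some 33 mm) ((linear speed of blue_tube above 0.8 m/s and contact force between the fingers and blue_tube below 0.05 N) or (linear speed of blue_square above 0.8 m/s and contact force between the fingers and blue_square below 0.05 N) or (linear speed of blue_bar above 0.8 m/s and contact force between the fingers and blue_bar below 0.05 N) or (linear speed of blue_slab above 0.8 m/s and contact force between the fingers and blue_slab below 0.05 N)).
It also fails if it takes over 106 s, if anything falls off the work surface, if the arm or the gripper's body presses on something with over 40 N, if the wrist force passes 120 N, or if a joint passes its speed limit or range.

## Working session

There is one attempt and no reset: what is moved stays moved. The work goes in short steps, Python scripts to look and compute and a tool call to move; the robot and the scene stay as the last step left them, time stands still between calls to the robot, and variables do not carry over. Pictures are saved under pics/ and viewed, about 12 in all and at most 16, crops included, and the job is handed in when it is done.

Besides the shell and the picture viewer there is one more tool, called after "Request:" in YAML: its name, and indented under it one key for each argument. drive_tool: Moves the arm, as the interface text tells. Its arguments: {"type":"object","properties":{"increments":{"type":"array"},"grip_force":{"type":"number"}},"required":["increments"]}

```bash
mkdir -p pics; ls; python3 - <<'E'
from workcell import observe,cams,job,env
import cv2
print(observe()); print(env.finger_overhang)
for n in ("scene","side","wrist"):
    cv2.imwrite(f"pics/{n}0.png",cams.camera(n)); print(n,cams.camera_info(n))
E
```

```text
pics
{'time_s': 0.0, 'joint_positions': array([-2.06284712e-01,  1.81565654e-01,  1.60800468e+00,  1.37277079e-05,
        1.35378851e+00, -2.06301725e-01]), 'joint_velocities': array([-0.00047645, -0.0005931 , -0.00224779,  0.00016977,  0.00113225,
        0.00242336]), 'joint_efforts': array([ 3.41415571e-04, -4.44869328e+01, -3.51340663e+01, -2.51131587e-04,
        9.11703974e-03,  3.43231875e-05]), 'position': array([5.74750826e-01, 8.04307856e-05, 4.03771649e-01]), 'tool_rot': array([ 7.07101540e-01,  7.07111471e-01, -4.77685779e-04, -7.42774652e-04]), 'contact_force': array([-0.57124244,  0.31776274, -0.23153391]), 'torque': array([-0.02242237,  0.01354612,  0.02549407]), 'width': 0.08573330690144108}
0.1734
scene {'mtx': array([[410.7052964 ,   0.        , 266.93434567],
       [  0.        , 410.7052964 , 184.07645702],
       [  0.        ,   0.        ,   1.        ]]), 'origin': array([ 1.34510733, -0.1984139 ,  0.89676673]), 'rotation': array([0.33700348, 0.21338178, 0.48427857, 0.77869836])}
side {'mtx': array([[421.14641893,   0.        , 252.66590415],
       [  0.        , 421.14641893, 191.48670826],
       [  0.        ,   0.        ,   1.        ]]), 'origin': array([-0.26343285, -0.88985218,  0.77409165]), 'rotation': array([ 0.4822236 , -0.16147243, -0.27264826,  0.81673128])}
wrist {'mtx': array([[335.4411859 ,   0.        , 255.60039392],
       [  0.        , 335.4411859 , 191.30079078],
       [  0.        ,   0.        ,   1.        ]]), 'hand_eye': array([[ 2.23049207e-04,  9.61460811e-01,  2.74941921e-01,
         7.01221714e-02],
       [ 9.99999971e-01, -2.39372961e-04,  2.58182548e-05,
         1.61291949e-04],
       [ 9.06369018e-05,  2.74941907e-01, -9.61460836e-01,
         3.10657360e-02],
       [ 0.00000000e+00,  0.00000000e+00,  0.00000000e+00,
         1.00000000e+00]])}
```

View pics/scene0.png

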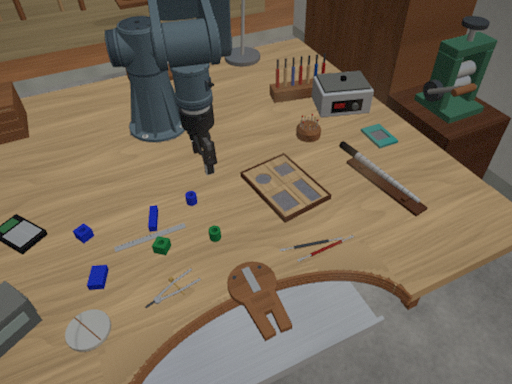

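View pics/wrist0.png

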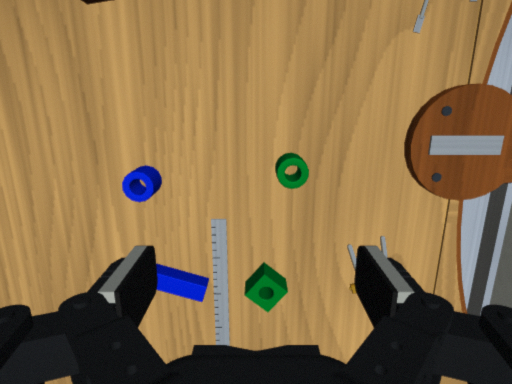

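View pics/side0.png

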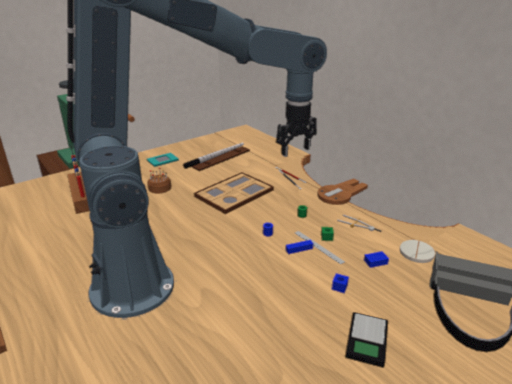

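```bash
cat > h.py <<'E'
import numpy as np, cv2
from scipy.spatial.transform import Rotation as R
from workcell import observe,cams
def pose(name,st=None):
    i=cams.camera_info(name)
    if name!="wrist":
        r=np.array(i["rotation"]); M=R.from_quat(r).as_matrix() if r.size==4 else r
        return i["mtx"],M,np.array(i["origin"])
    T=i["hand_eye"]; Q=R.from_quat(st["tool_rot"]).as_matrix()
    return i["mtx"],Q@T[:3,:3],Q@T[:3,3]+st["position"]
def cast(P,px,z):
    K,M,o=P; px=np.atleast_2d(np.asarray(px,float))
    d=np.c_[(px[:,0]-K[0,2])/K[0,0],-(px[:,1]-K[1,2])/K[1,1],-np.ones(len(px))]@M.T
    return o+d*((z-o[2])/d[:,2])[:,None]
def proj(P,X):
    K,M,o=P; c=(np.atleast_2d(X)-o)@M
    return np.c_[K[0,0]*c[:,0]/-c[:,2]+K[0,2],K[1,1]*-c[:,1]/-c[:,2]+K[1,2]]
def blobs(img,lo,hi,amin=40):
    m=cv2.inRange(cv2.cvtColor(img,cv2.COLOR_BGR2HSV),lo,hi)
    c,_=cv2.findContours(m,cv2.RETR_EXTERNAL,cv2.CHAIN_APPROX_NONE)
    return [k[:,0,:] for k in c if cv2.contourArea(k)>amin]
BLUE=((110,120,40),(130,255,255)); GREEN=((50,120,25),(75,255,255))
E
python3 - <<'E'
from h import *
for n in ("scene","side"):
    im=cv2.imread(f"pics/{n}0.png"); P=pose(n)
    for nm,c in (("blue",BLUE),("green",GREEN)):
        for k in blobs(im,*c,25):
            m=cv2.moments(k[:,None,:]); p=[m["m10"]/m["m00"],m["m01"]/m["m00"]]
            print(n,nm,np.round(p),m["m00"],np.round(cast(P,p,.013)[0],3))
P=pose("scene"); im=cv2.imread("pics/scene0.png")
print(cast(P,[[285,185],[263,179],[284,168],[282,195],[307,190],[379,134],[283,155],[242,183],[288,216],[329,187]],.012).round(3))
cv2.imwrite("pics/tray.png",cv2.resize(im[140:230,220:350],None,fx=6,fy=6,interpolation=cv2.INTER_CUBIC))
E
```

```text
scene blue [ 97. 277.] 355.5 [ 0.61  -0.325  0.013]
scene blue [ 83. 233.] 214.0 [ 0.442 -0.336  0.013]
scene blue [153. 218.] 166.5 [ 0.474 -0.146  0.013]
scene blue [191. 198.] 109.5 [ 0.443 -0.021  0.013]
scene green [161. 245.] 210.5 [ 0.582 -0.152  0.013]
scene green [214. 233.] 125.0 [ 0.606 -0.006  0.013]
scene green [  8. 224.] 71.5 [ 0.312 -0.527  0.013]
side blue [340. 282.] 192.5 [ 0.449 -0.332  0.013]
side blue [376. 259.] 240.5 [ 0.61  -0.325  0.013]
side blue [299. 246.] 202.0 [ 0.473 -0.146  0.013]
side blue [268. 229.] 87.0 [ 0.456 -0.015  0.013]
side green [365. 349.] 162.0 [ 0.331 -0.519  0.013]
side green [327. 233.] 104.5 [ 0.59  -0.148  0.013]
side green [302. 211.] 62.0 [ 0.619 -0.001  0.013]
[[0.519 0.264 0.012]
 [0.463 0.214 0.012]
 [0.446 0.299 0.012]
 [0.555 0.234 0.012]
 [0.57  0.314 0.012]
 [0.432 0.695 0.012]
 [0.384 0.328 0.012]
 [0.451 0.146 0.012]
 [0.64  0.209 0.012]
 [0.589 0.383 0.012]]
```

View pics/tray.png

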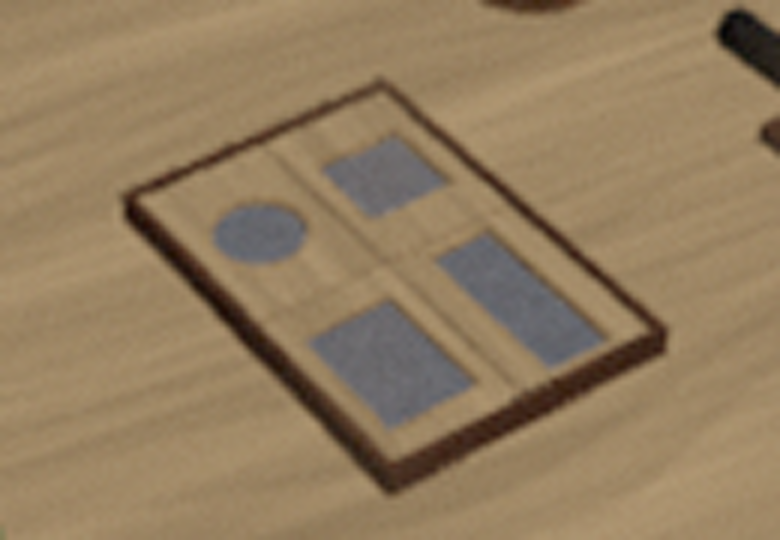

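Request:
drive_tool:
  increments:
    - [[0, 0, 0, 5.5, -1.8, 0, 8.5], [0, 0, 0, 11, -3.6, 0, 8.5], [0, 0, 0, 16, -5.2, 0, 8.5], [0, 0, 0, 17, -5.5, 0, 8.5], [0, 0, 0, 17, -5.5, 0, 8.5], [0, 0, 0, 17, -5.5, 0, 8.5]]

```text
time_s: 0.9
position: [0.5205, 0.1689, 0.4046]
tool_rot: [0.708, 0.707, -0.0, 0.0]
contact_force: [0.5, 0.6, -0.6]
width: 0.0849
```

```bash
python3 - <<'E'
from h import *
import pickle
st=observe(); im=cams.camera("wrist"); cv2.imwrite("pics/w1.png",im); pickle.dump(st,open("w1.pkl","wb")); print(st["position"],st["joint_velocities"].round(3))
E
```

```text
[0.5205009  0.16892849 0.4045777 ] [-0.011  0.     0.001  0.005  0.     0.002]
```

View pics/w1.png

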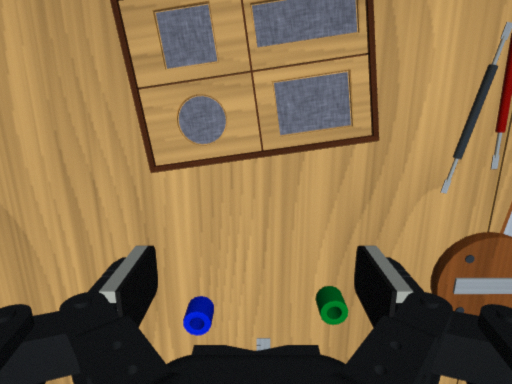

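Request:
drive_tool:
  increments:
    - [[0, 0, 0, -6, 0, 0, 8.5], [0, 0, 0, -12, 0, 0, 8.5], [0, 0, 0, -18, 0, 0, 8.5], [0, 0, 0, -24, 0, 0, 8.5], [0, 0, 0, -29, 0, 0, 8.5], [0, 0, 0, -32, 0, 0, 8.5], [0, 0, 0, -32, 0, 0, 8.5], [0, 0, 0, -32, 0, 0, 8.5]]

```text
time_s: 1.95
position: [0.5198, -0.1504, 0.4045]
tool_rot: [0.708, 0.707, 0.0, -0.0]
contact_force: [0.7, -0.3, 0.1]
width: 0.0847
```

```bash
python3 - <<'E'
from h import *
import pickle
st=observe(); im=cams.camera("wrist"); cv2.imwrite("pics/w2.png",im); pickle.dump(st,open("w2.pkl","wb")); print(st["position"],st["joint_velocities"].round(3))
E
```

```text
[ 0.51976465 -0.15037216  0.40447709] [ 0.027 -0.008  0.005 -0.001  0.001  0.   ]
```

View pics/w2.png

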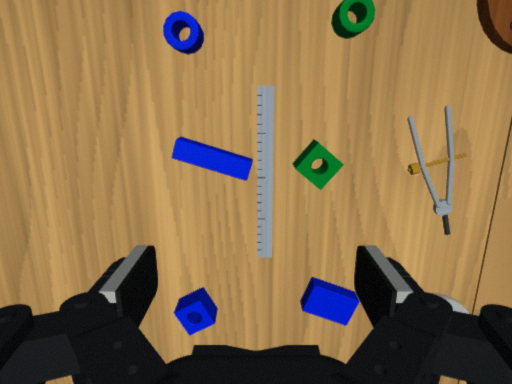

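```bash
python3 - <<'E'
from h import *
import pickle
st=pickle.load(open("w1.pkl","rb")); P=pose("wrist",st); im=cv2.imread("pics/w1.png")
for k in blobs(im[:240],(100,20,50),(130,120,190),600):
    w=cast(P,k,.0125)[:,:2].astype(np.float32)
    m=cv2.moments(w.reshape(-1,1,2)*1000); print("well",k.min(0),k.max(0),np.round([m["m10"]/m["m00"],m["m01"]/m["m00"]],1),[np.round(v,3) for v in cv2.minAreaRect(w)])
for f in ("w1","w2"):
    st=pickle.load(open(f+".pkl","rb")); P=pose("wrist",st); im=cv2.imread(f"pics/{f}.png"); hsv=cv2.cvtColor(im,cv2.COLOR_BGR2HSV)
    for nm,c in (("blue",BLUE),("green",GREEN)):
        for k in blobs(im,*c,200):
            m=np.zeros(im.shape[:2],np.uint8); cv2.drawContours(m,[k[:,None]],-1,255,-1)
            v=hsv[...,2][m>0]; h,e=np.histogram(v,bins=np.arange(0,261,10))
            print(f,nm,k.mean(0).round(),{int(e[i]):int(h[i]) for i in range(26) if h[i]>15})
E
```

```text
well [180  97] [224 142] [464.  214.1] [array([0.464, 0.214]), array([0.047, 0.047]), np.float64(89.944)]
well [275  73] [349 133] [580.1 230.5] [array([0.58 , 0.231]), array([0.074, 0.052]), np.float64(8.028)]
well [157   5] [215  66] [452.7 294.8] [array([0.453, 0.295]), array([0.05, 0.05]), np.float64(7.961)]
well [253   0] [356  45] [566.6 309.7] [array([0.569, 0.311]), array([0.098, 0.036]), np.float64(7.924)]
w1 blue [199. 316.] {90: 19, 100: 35, 110: 55, 120: 79, 130: 152, 140: 176, 150: 18, 160: 19, 170: 29, 180: 22, 190: 38, 200: 89, 210: 185}
w1 green [331. 305.] {30: 17, 40: 75, 50: 77, 60: 101, 70: 187, 80: 62, 90: 30, 100: 26, 110: 91, 120: 238}
w2 blue [196. 311.] {100: 91, 110: 190, 120: 274, 130: 78, 140: 35, 150: 17, 160: 17, 170: 26, 180: 37, 190: 61, 200: 496}
w2 blue [329. 301.] {60: 88, 70: 30, 120: 22, 130: 144, 140: 125, 150: 27, 160: 34, 170: 27, 180: 34, 190: 47, 200: 1186}
w2 blue [212. 158.] {120: 24, 130: 70, 140: 85, 150: 40, 160: 43, 170: 38, 180: 28, 190: 48, 200: 103, 210: 1324}
w2 blue [183.  32.] {60: 198, 70: 50, 80: 37, 90: 37, 100: 22, 110: 16, 120: 16, 130: 29, 140: 21, 150: 16, 160: 73, 170: 55, 180: 65, 190: 72, 200: 386, 210: 172}
w2 green [317. 164.] {30: 16, 40: 111, 50: 72, 60: 42, 70: 32, 80: 26, 90: 23, 100: 25, 110: 165, 120: 729, 160: 16, 170: 26, 180: 25}
w2 green [353.  16.] {30: 395, 40: 68, 50: 25, 60: 33, 70: 26, 90: 40, 100: 56, 110: 301, 120: 235, 150: 35}
```

```bash
cat >> h.py <<'E'
def tops(f,P):
    im=cv2.imread(f); out=[]
    for nm,c,t in (("blue",BLUE,165),("green",GREEN,95)):
        lo=(c[0][0],c[0][1],t)
        for k in blobs(im,lo,(c[1][0],255,255),150):
            a=cv2.contourArea(k)
            for zt in ((.022,.03,.034) if nm=="blue" else (.03,.034)):
                w=(cast(P,k,zt)[:,:2]*1000).astype(np.float32); r=cv2.minAreaRect(w)
                print(nm,k.mean(0).round(),"zt",zt,"c",np.round(r[0],1),"size",np.round(r[1],1),"ang",round(r[2],1))
E
python3 - <<'E'
from h import *
import pickle
for f in ("w1","w2"):
    print(f); tops(f"pics/{f}.png",pose("wrist",pickle.load(open(f+".pkl","rb"))))
E
```

```text
w1
blue [197. 323.] zt 0.022 c [447.9 -29.3] size [33.1 33.2] ang 89.9
blue [197. 323.] zt 0.03 c [449.6 -23.2] size [32.3 32.4] ang 89.9
blue [197. 323.] zt 0.034 c [450.4 -20.1] size [31.9 32. ] ang 89.9
green [334. 312.] zt 0.03 c [613.5  -8.7] size [30.9 32.9] ang 4.2
green [334. 312.] zt 0.034 c [612.4  -5.9] size [30.5 32.6] ang 4.2
w2
blue [194. 318.] zt 0.022 c [ 444.2 -341.1] size [36.5 36.8] ang 28.1
blue [194. 318.] zt 0.03 c [ 445.9 -335.1] size [35.7 36. ] ang 28.1
blue [194. 318.] zt 0.034 c [ 446.8 -332.2] size [35.3 35.6] ang 28.1
blue [330. 305.] zt 0.022 c [ 610.  -323.5] size [37.6 58.4] ang 69.1
blue [330. 305.] zt 0.03 c [ 607.9 -318. ] size [36.8 57. ] ang 69.1
blue [330. 305.] zt 0.034 c [ 606.9 -315.2] size [36.4 56.4] ang 69.1
blue [211. 159.] zt 0.022 c [ 473.2 -145.1] size [21.6 82.5] ang 72.5
blue [211. 159.] zt 0.03 c [ 474.3 -143.6] size [21.1 80.7] ang 72.5
blue [211. 159.] zt 0.034 c [ 474.8 -142.8] size [20.9 79.7] ang 72.5
blue [180.  30.] zt 0.022 c [447.7 -19.5] size [32.4 32.6] ang 89.9
blue [180.  30.] zt 0.03 c [449.3 -20.9] size [31.7 31.9] ang 89.9
blue [180.  30.] zt 0.034 c [450.2 -21.6] size [31.3 31.5] ang 89.9
green [319. 166.] zt 0.03 c [ 586.1 -151.3] size [35.6 35.5] ang 50.2
green [319. 166.] zt 0.034 c [ 585.3 -150.5] size [35.2 35. ] ang 50.2
green [357.  13.] zt 0.03 c [613.5  -9.2] size [26.  31.9] ang 89.9
green [357.  13.] zt 0.034 c [612.4 -10. ] size [25.7 31.5] ang 89.9
```

Request:
drive_tool:
  increments:
    - [[0, 0, 0, 5.5, -3.5, 5, 8.5], [0, 0, 0, 11, -6.5, 10, 8.5], [0, 0, 0, 12.9, -7, 15, 8.5], [0, 0, 0, 12.9, -7, 18, 8.5], [0, 0, 0, 12.9, -7, 21, 8.5], [0, 0, 0, 12.9, -7, 22.2, 8.5], [0, 0, 0, 12.9, -7, 22.2, 8.5]]
  grip_force: 30

```text
time_s: 2.88
position: [0.4501, -0.0206, 0.1827]
tool_rot: [0.707, 0.707, -0.0, -0.0]
contact_force: [-0.1, 0.1, 0.5]
width: 0.0848
```

Request:
drive_tool:
  increments:
    - [[0, 0, 0, 0, 0, 0, 2], [0, 0, 0, 0, 0, 0, 2], [0, 0, 0, 0, 0, 0, 2], [0, 0, 0, 0, 0, 0, 2], [0, 0, 0, 0, 0, 0, 2], [0, 0, 0, 0, 0, 0, 2], [0, 0, 0, 0, 0, 0, 2], [0, 0, 0, 0, 0, 0, 2]]

```text
time_s: 3.88
position: [0.4505, -0.0212, 0.1836]
tool_rot: [0.707, 0.707, 0.0, 0.001]
contact_force: [-1.4, -0.0, 6.0]
width: 0.0318
```

```bash
python3 - <<'E'
from h import *
st=observe(); print(st["time_s"],st["position"],st["width"],st["contact_force"],st["joint_positions"].round(2))
cv2.imwrite("pics/w3.png",cams.camera("wrist"))
E
```

```text
3.875 [ 0.45052463 -0.02122816  0.18360597] 0.03178028189713491 [-1.38637015 -0.027546    6.01707122] [-0.31  0.26  2.05 -0.    0.83 -0.31]
```

View pics/w3.png

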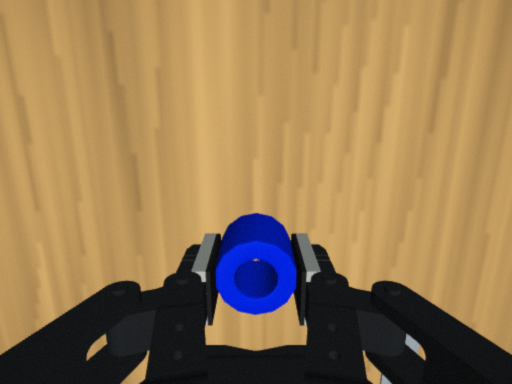

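Request:
drive_tool:
  increments:
    - [[0, 0, 0, 0, 0, -3, 2], [0, 0, 0, 2, 0, -7, 2], [0, 0, 0, 8, 0.5, -7, 2], [0, 0, 0, 14, 1, -7, 2], [0, 0, 0, 20, 1.3, -7, 2], [0, 0, 0, 23.5, 1.4, -7, 2], [0, 0, 0, 23.5, 1.4, -4, 2], [0, 0, 0, 23.5, 1.4, -2, 2]]

```text
time_s: 4.92
position: [0.4636, 0.2147, 0.202]
tool_rot: [0.707, 0.708, -0.0, -0.0]
contact_force: [-0.9, 0.0, 0.3]
width: 0.0317
```

Request:
drive_tool:
  increments:
    - [[0, 0, 0, 0, 0, 0, 2], [0, 0, 0, 0, 0, 0.4, 2], [0, 0, 0, 0, 0, 0.8, 2], [0, 0, 0, 0, 0, 1.0, 2], [0, 0, 0, 0, 0, 1.0, 2], [0, 0, 0, 0, 0, 1.0, 2]]

```text
time_s: 5.68
position: [0.4643, 0.214, 0.1936]
tool_rot: [0.707, 0.707, 0.0, 0.0]
contact_force: [-2.0, -1.4, 6.4]
width: 0.032
```

```bash
python3 - <<'E'
from h import *
st=observe(); print(st["time_s"],st["position"],st["width"],st["contact_force"])
cv2.imwrite("pics/w4.png",cams.camera("wrist"))
E
```

```text
5.675 [0.46432801 0.21397282 0.19361561] 0.03204777242633424 [-1.97758083 -1.37499133  6.36160057]
```

View pics/w4.png

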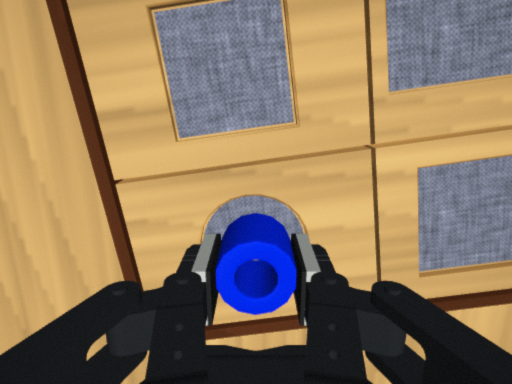

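Request:
drive_tool:
  increments:
    - [[0, 0, 0, 0, 0, 0, 4], [0, 0, 0, 0, 0, 0, 5.5], [0, 0, 0, 0, 0, 0, 5.5], [0, 0, 0, 0, 0, -2, 5.5], [0, 0, 0, 0, 0, -5, 6.5], [0, 0, 0, 0, 0, -7, 8.5]]

```text
time_s: 6.48
position: [0.4643, 0.2141, 0.2638]
tool_rot: [0.707, 0.707, 0.0, 0.0]
contact_force: [1.0, 0.3, 0.9]
width: 0.0807
```

Request:
drive_tool:
  increments:
    - [[0, 0, -9, -3, 0, 0, 8.5], [0, 0, -19, -9, 0.2, 0, 8.5], [0, 0, -29, -15, 0.4, 0, 8.5], [0, 0, -39, -21, 0.6, 0, 8.5], [0, 0, -49, -27, 0.8, 0, 8.5], [0, 0, -59, -33, 0.9, 0, 8.5], [0, 0, -69, -35.9, 0.9, 0, 8.5], [0, 0, -72.5, -35.9, 0.9, 0, 8.5]]

```text
time_s: 7.48
position: [0.4731, -0.1486, 0.263]
tool_rot: [0.152, 0.988, -0.001, 0.001]
contact_force: [0.3, 0.9, 0.4]
width: 0.0849
```

Request:
drive_tool:
  increments:
    - [[0, 0, 0, 0, 0, 0, 8.5], [0, 0, 0, 0, 0, 4, 8.5], [0, 0, 0, 0, 0, 7, 8.5], [0, 0, 0, 0, 0, 8.2, 8.5], [0, 0, 0, 0, 0, 8.2, 8.5], [0, 0, 0, 0, 0, 8.2, 8.5]]

```text
time_s: 8.22
position: [0.4737, -0.145, 0.1818]
tool_rot: [0.152, 0.988, -0.0, 0.001]
contact_force: [0.2, -0.0, -1.4]
width: 0.0851
```

```bash
python3 - <<'E'
from h import *
st=observe(); print(st["time_s"],st["position"],st["width"],st["contact_force"],R.from_quat(st["tool_rot"]).as_matrix()[:,1])
im=cams.camera("wrist"); cv2.imwrite("pics/w5.png",im); tops("pics/w5.png",pose("wrist",st))
st=observe(); im=cams.camera("scene"); cv2.imwrite("pics/s1.png",cv2.resize(im[130:260,60:350],None,fx=2.6,fy=2.6,interpolation=cv2.INTER_CUBIC))
E
```

```text
8.225 [ 0.47367092 -0.14501548  0.18177561] 0.08511676929362197 [ 0.1664554  -0.01782709 -1.40912706] [ 3.00755101e-01  9.53701322e-01 -3.97435392e-04]
blue [253. 254.] zt 0.022 c [ 472.6 -145.3] size [20.8 82.4] ang 72.5
blue [253. 254.] zt 0.03 c [ 468.6 -144. ] size [19.5 77.3] ang 72.5
blue [253. 254.] zt 0.034 c [ 466.5 -143.3] size [18.9 74.7] ang 72.5
```

View pics/w5.png

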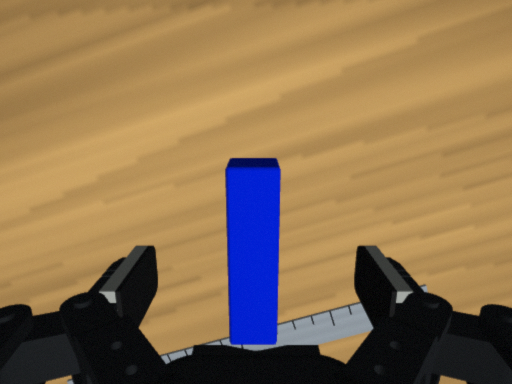

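View pics/s1.png

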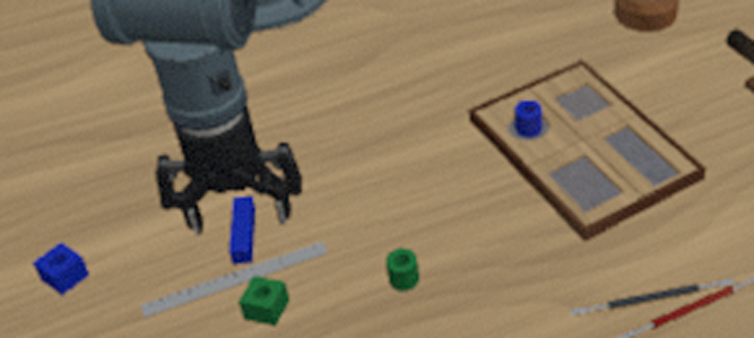

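Request:
drive_tool:
  increments:
    - [[0, 0, 0, 0, 0, 0, 1], [0, 0, 0, 0, 0, 0, 1], [0, 0, 0, 0, 0, 0, 1], [0, 0, 0, 0, 0, 0, 1], [0, 0, 0, 0, 0, 0, 1], [0, 0, 0, 0, 0, 0, 1], [0, 0, 0, 0, 0, 0, 1], [0, 0, 0, 0, 0, 0, 1]]

```text
time_s: 9.32
position: [0.4731, -0.1451, 0.1809]
tool_rot: [0.152, 0.988, -0.0, 0.0]
contact_force: [0.1, -0.6, 4.7]
width: 0.0213
```

Request:
drive_tool:
  increments:
    - [[0, 0, 0, 0, 0, -3, 1], [0, 0, 0, 0, 0, -6, 1], [0, 0, -4, 0.7, 6, -8, 1], [0, 0, -9, 1.3, 12, -8, 1], [0, 0, -14, 2, 18, -8, 1], [0, 0, -19, 2.7, 24, -8, 1], [0, 0, -24, 3.3, 30, -8, 1], [0, 0, -25.5, 3.8, 36, -8, 1]]

```text
time_s: 10.32
position: [0.5448, 0.2118, 0.2601]
tool_rot: [-0.071, 0.998, -0.0, -0.0]
contact_force: [0.5, -0.6, 0.1]
width: 0.0218
```

```bash
python3 - <<'E'
from h import *
st=observe(); print(st["time_s"],st["position"],st["width"],st["contact_force"],R.from_quat(st["tool_rot"]).as_matrix().round(4))
s=R.from_euler('z',-25.5,degrees=True)
# remaining shift in new tool frame
a=np.deg2rad(72.5);tx=np.array([-np.sin(a),np.cos(a)]);ty=np.array([np.cos(a),np.sin(a)])
c=np.array([.473,-.145])+.038*tx+.36*ty
b=np.deg2rad(98);d=np.array([.5694,.3112])-c
print(d, d@[-np.sin(b),np.cos(b)],d@[np.cos(b),np.sin(b)])
E
```

```text
10.325 [0.54476257 0.21181993 0.26008919] 0.021782336738622694 [ 0.4630829  -0.58973472  0.06563992] [[-9.900e-01 -1.409e-01 -9.000e-04]
 [-1.409e-01  9.900e-01 -2.000e-04]
 [ 9.000e-04 -1.000e-04 -1.000e+00]]
[0.02438716 0.10143508] -0.03826685643897774 0.09705388198268901
```

Request:
drive_tool:
  increments:
    - [[0, 0, 0, -2, 5, 0, 1], [0, 0, 0, -3.8, 9.7, 0, 1], [0, 0, 0, -3.8, 9.7, 2, 1], [0, 0, 0, -3.8, 9.7, 5, 1], [0, 0, 0, -3.8, 9.7, 6.4, 1], [0, 0, 0, -3.8, 9.7, 6.8, 1], [0, 0, 0, -3.8, 9.7, 7, 1], [0, 0, 0, -3.8, 9.7, 7, 1]]

```text
time_s: 11.32
position: [0.5697, 0.311, 0.1917]
tool_rot: [-0.07, 0.998, 0.0, 0.001]
contact_force: [0.5, 0.2, 0.1]
width: 0.0214
```

Request:
drive_tool:
  increments:
    - [[0, 0, 0, 0, 0, 0, 1]]

```text
time_s: 11.45
position: [0.5695, 0.3112, 0.1916]
tool_rot: [-0.07, 0.998, 0.0, 0.001]
contact_force: [0.1, 0.7, -0.0]
width: 0.0216
```

```bash
python3 - <<'E'
from h import *
st=observe(); print(st["time_s"],st["position"],st["width"],st["contact_force"])
cv2.imwrite("pics/w6.png",cams.camera("wrist"))
E
```

```text
11.45 [0.5695487  0.3111747  0.19162908] 0.021623187221471787 [ 0.14235317  0.68384281 -0.0185114 ]
```

View pics/w6.png

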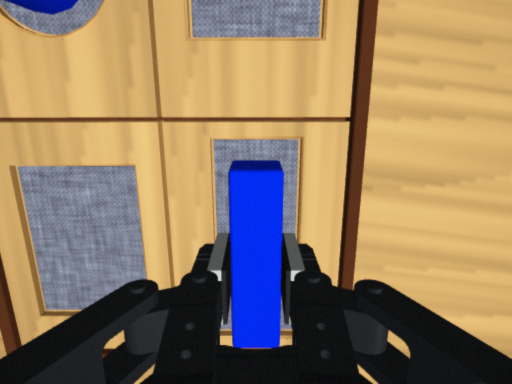

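Request:
drive_tool:
  increments:
    - [[0, 0, 0, 0, 0, 0.1, 1], [0, 0, 0, 0, 0, 0.1, 1], [0, 0, 0, 0, 0, 0.1, 3], [0, 0, 0, 0, 0, 0.1, 4.2], [0, 0, 0, 0, 0, 0.1, 4.2], [0, 0, 0, 0, 0, -2, 4.2], [0, 0, 0, 0, 0, -5, 5], [0, 0, 0, 0, 0, -6.9, 8.5]]

```text
time_s: 12.5
position: [0.5698, 0.3114, 0.2628]
tool_rot: [-0.07, 0.998, 0.0, 0.002]
contact_force: [-0.3, 0.3, -0.6]
width: 0.0671
```

Request:
drive_tool:
  increments:
    - [[0, 0, 0, 0.4, -6, 0, 8.5], [0, 0, 0, 0.9, -12, 0, 8.5], [0, 0, 0, 1.4, -18, 0, 8.5], [0, 0, 0, 1.8, -24, 0, 8.5], [0, 0, 0, 2.3, -30, 0, 8.5], [0, 0, 0, 2.7, -36, 0, 8.5], [0, 0, 0, 3.2, -42, 0, 8.5], [0, 0, 0, 3.6, -48, 0, 8.5]]

```text
time_s: 13.5
position: [0.6003, -0.1712, 0.2608]
tool_rot: [-0.07, 0.998, -0.0, 0.001]
contact_force: [1.2, -0.3, -0.0]
width: 0.0847
```

Request:
drive_tool:
  increments:
    - [[0, 0, 10, 0.5, -6, 0, 8.5], [0, 0, 20, 1, -12, 0, 8.5], [0, 0, 28.9, 1.2, -15.4, 0, 8.5], [0, 0, 28.9, 1.2, -15.4, 3, 8.5], [0, 0, 28.9, 1.2, -15.4, 6, 8.5], [0, 0, 28.9, 1.2, -15.4, 7.5, 8.5], [0, 0, 28.9, 1.2, -15.4, 7.9, 8.5], [0, 0, 28.9, 1.2, -15.4, 7.9, 8.5]]

```text
time_s: 14.5
position: [0.6103, -0.3235, 0.1817]
tool_rot: [0.181, 0.983, -0.0, 0.001]
contact_force: [0.1, -0.6, 0.1]
width: 0.0853
```

```bash
python3 - <<'E'
from h import *
st=observe(); print(st["time_s"],st["position"],st["width"],st["contact_force"],R.from_quat(st["tool_rot"]).as_matrix()[:,1])
im=cams.camera("wrist"); cv2.imwrite("pics/w7.png",im); tops("pics/w7.png",pose("wrist",st))
im=cams.camera("scene"); cv2.imwrite("pics/s2.png",cv2.resize(im[140:300,60:350],None,fx=2.6,fy=2.6,interpolation=cv2.INTER_CUBIC))
E
```

```text
14.5 [ 0.61032275 -0.32346913  0.18167821] 0.0852665705864626 [ 0.05555939 -0.5865272   0.0686572 ] [ 3.56422035e-01  9.34324983e-01 -3.99904659e-04]
blue [252. 260.] zt 0.022 c [ 609.6 -324.3] size [36.9 58.5] ang 68.9
blue [252. 260.] zt 0.03 c [ 605.6 -322.7] size [34.6 54.9] ang 68.9
blue [252. 260.] zt 0.034 c [ 603.6 -321.9] size [33.4 53.1] ang 68.9
```

View pics/s2.png

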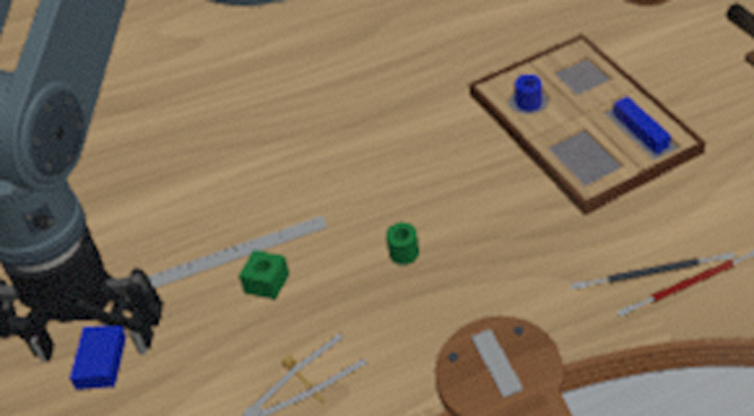

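Request:
drive_tool:
  increments:
    - [[0, 0, 0, 0, 0, 0, 2.5], [0, 0, 0, 0, 0, 0, 2.5], [0, 0, 0, 0, 0, 0, 2.5], [0, 0, 0, 0, 0, 0, 2.5], [0, 0, 0, 0, 0, 0, 2.5], [0, 0, 0, 0, 0, 0, 2.5], [0, 0, 0, 0, 0, 0, 2.5]]

```text
time_s: 15.48
position: [0.6101, -0.3236, 0.1812]
tool_rot: [0.181, 0.983, -0.0, 0.0]
contact_force: [0.2, 0.3, 5.7]
width: 0.0371
```

Request:
drive_tool:
  increments:
    - [[0, 0, 0, 0, 0, -3, 2.5], [0, 0, 0, 0, 0, -7, 2.5], [0, 0, 0, 2.4, 5.4, -8, 2.5], [0, 0, 0, 4.8, 10.8, -8, 2.5], [0, 0, 0, 7.2, 16.2, -8, 2.5], [0, 0, 0, 9.6, 21.6, -8, 2.5], [0, 0, 0, 12, 27, -8, 2.5], [0, 0, 0, 14.4, 32.4, -8, 2.5]]

```text
time_s: 16.48
position: [0.5902, 0.0326, 0.2601]
tool_rot: [0.181, 0.983, 0.0, -0.001]
contact_force: [-0.1, 0.7, -0.8]
width: 0.037
```

Request:
drive_tool:
  increments:
    - [[0, 0, -8, 2.2, 5, 0, 2.5], [0, 0, -16, 4.4, 10, 0, 2.5], [0, 0, -24, 6.6, 15, 0, 2.5], [0, 0, -28.9, 8.1, 18.3, 0, 2.5], [0, 0, -28.9, 8.1, 18.3, 2, 2.5], [0, 0, -28.9, 8.1, 18.3, 4.5, 2.5], [0, 0, -28.9, 8.1, 18.3, 6, 2.5], [0, 0, -28.9, 8.1, 18.3, 6.6, 2.5]]

```text
time_s: 17.48
position: [0.58, 0.2295, 0.1928]
tool_rot: [-0.069, 0.998, -0.0, -0.001]
contact_force: [0.1, 0.1, 0.1]
width: 0.0374
```

Request:
drive_tool:
  increments:
    - [[0, 0, 0, 0, 0, 0.3, 2.5], [0, 0, 0, 0, 0, 0.5, 2.5], [0, 0, 0, 0, 0, 0.5, 2.5]]

```text
time_s: 17.85
position: [0.5809, 0.2303, 0.1912]
tool_rot: [-0.07, 0.998, -0.0, 0.0]
contact_force: [-2.1, -1.8, 5.0]
width: 0.0371
```

```bash
python3 - <<'E'
from h import *
st=observe(); print(st["time_s"],st["position"],st["width"],st["contact_force"])
cv2.imwrite("pics/w8.png",cams.camera("wrist"))
E
```

```text
17.85 [0.58094931 0.23028348 0.19115982] 0.0371279414600257 [-2.14010717 -1.76582524  5.01867175]
```

View pics/w8.png

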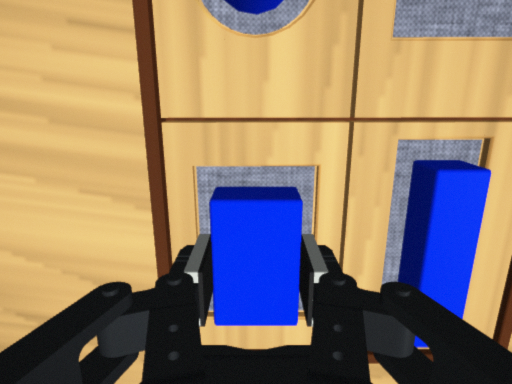

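Request:
drive_tool:
  increments:
    - [[0, 0, 0, 0, 0, 0, 4.5], [0, 0, 0, 0, 0, 0, 5.5], [0, 0, 0, 0, 0, 0, 5.5], [0, 0, 0, 0, 0, -2, 5.5], [0, 0, 0, 0, 0, -5, 6], [0, 0, 0, 0, 0, -8, 8.5]]

```text
time_s: 18.65
position: [0.5807, 0.2306, 0.2719]
tool_rot: [-0.07, 0.998, 0.0, 0.001]
contact_force: [-0.7, -0.3, -0.1]
width: 0.0758
```

Request:
drive_tool:
  increments:
    - [[0, 0, 0, 2.1, -5.4, 0, 8.5], [0, 0, 0, 4.2, -10.8, 0, 8.5], [0, 0, 0, 6.3, -16.2, 0, 8.5], [0, 0, 0, 8.4, -21.6, 0, 8.5], [0, 0, 0, 10.5, -27, 0, 8.5], [0, 0, 0, 12.6, -32.4, 0, 8.5], [0, 0, 0, 14.7, -37.8, 0, 8.5], [0, 0, 0, 16.8, -43.2, 0, 8.5]]

```text
time_s: 19.65
position: [0.4739, -0.2226, 0.2714]
tool_rot: [-0.07, 0.998, -0.001, 0.001]
contact_force: [0.5, -0.2, -0.2]
width: 0.085
```

Request:
drive_tool:
  increments:
    - [[0, 0, 10, 1, -2, 0, 8.5], [0, 0, 20, 1.5, -4, 0, 8.5], [0, 0, 30, 2, -6, 0, 8.5], [0, 0, 40, 3, -8, 0, 8.5], [0, 0, 50, 4, -10, 0, 8.5], [0, 0, 60, 4.4, -10.9, 0, 8.5], [0, 0, 69.9, 4.4, -10.9, 0, 8.5], [0, 0, 69.9, 4.4, -10.9, 0, 8.5]]

```text
time_s: 20.65
position: [0.446, -0.3351, 0.2709]
tool_rot: [0.514, 0.858, -0.0, 0.001]
contact_force: [0.2, 0.5, 0.5]
width: 0.0847
```

Request:
drive_tool:
  increments:
    - [[0, 0, 0, 0, 0, 3, 8.5], [0, 0, 0, 0, 0, 6, 8.5], [0, 0, 0, 0, 0, 8, 8.5], [0, 0, 0, 0, 0, 8.7, 8.5], [0, 0, 0, 0, 0, 8.7, 8.5], [0, 0, 0, 0, 0, 8.7, 8.5]]

```text
time_s: 21.4
position: [0.4464, -0.3351, 0.1839]
tool_rot: [0.514, 0.858, -0.0, 0.001]
contact_force: [0.1, 0.4, -0.1]
width: 0.085
```

```bash
python3 - <<'E'
from h import *
st=observe(); print(st["time_s"],st["position"],st["width"],st["contact_force"],R.from_quat(st["tool_rot"]).as_matrix()[:,1])
im=cams.camera("wrist"); cv2.imwrite("pics/w9.png",im); tops("pics/w9.png",pose("wrist",st))
a=np.deg2rad(28.1);d=np.array([.4527,.2948])-[.446,-.3351]
print(d@[-np.sin(a),np.cos(a)],d@[np.cos(a),np.sin(a)])
E
```

```text
21.4 [ 0.44635782 -0.3351128   0.18389105] 0.08496756706832309 [ 0.1143648   0.42783718 -0.12849875] [8.81635441e-01 4.71930901e-01 4.17582478e-04]
blue [253. 270.] zt 0.022 c [ 447.9 -339.4] size [38.3 38. ] ang 28.2
blue [253. 270.] zt 0.03 c [ 445.8 -335.3] size [36.  35.6] ang 28.2
blue [253. 270.] zt 0.034 c [ 444.8 -333.3] size [34.8 34.5] ang 28.2
0.552495933300359 0.30260063398242476
```

Request:
drive_tool:
  increments:
    - [[0, 0, 0, 0, 0, 0, 2.5], [0, 0, 0, 0, 0, 0, 2.5], [0, 0, 0, 0, 0, 0, 2.5], [0, 0, 0, 0, 0, 0, 2.5], [0, 0, 0, 0, 0, 0, 2.5], [0, 0, 0, 0, 0, 0, 2.5], [0, 0, 0, 0, 0, 0, 2.5]]

```text
time_s: 22.32
position: [0.446, -0.3349, 0.183]
tool_rot: [0.514, 0.858, -0.0, 0.0]
contact_force: [-0.4, 0.6, 4.8]
width: 0.0355
```

Request:
drive_tool:
  increments:
    - [[0, 0, 0, 0, 0, -4, 2.5], [0, 0, 0, 0, 0, -8, 2.5], [0, 0, 0, 5, 2.7, -9, 2.5], [0, 0, 0, 10, 5.5, -9, 2.5], [0, 0, 0, 15, 8.2, -9, 2.5], [0, 0, 0, 20, 11, -9, 2.5], [0, 0, 0, 25, 13.7, -9, 2.5], [0, 0, 0, 30, 16.5, -9, 2.5]]

```text
time_s: 23.32
position: [0.4495, 0.0094, 0.2723]
tool_rot: [0.514, 0.857, -0.0, -0.0]
contact_force: [0.6, -1.4, 0.3]
width: 0.0355
```

Request:
drive_tool:
  increments:
    - [[0, 0, 4, 5, 2.7, 0, 2.5], [0, 0, 8, 10, 5.5, 0, 2.5], [0, 0, 12, 15, 8.2, 0, 2.5], [0, 0, 16, 20, 11, 0, 2.5], [0, 0, 20.1, 25.2, 13.8, 0, 2.5], [0, 0, 20.1, 25.2, 13.8, 0, 2.5], [0, 0, 20.1, 25.2, 13.8, 3, 2.5], [0, 0, 20.1, 25.2, 13.8, 6, 2.5]]

```text
time_s: 24.32
position: [0.453, 0.2943, 0.2117]
tool_rot: [0.656, 0.755, -0.0, 0.0]
contact_force: [0.3, 0.2, -0.7]
width: 0.0354
```

Request:
drive_tool:
  increments:
    - [[0, 0, 0, 0, 0, 1, 2.5], [0, 0, 0, 0, 0, 1.6, 2.5], [0, 0, 0, 0, 0, 2, 2.5], [0, 0, 0, 0, 0, 2.0, 2.5], [0, 0, 0, 0, 0, 2.0, 2.5]]

```text
time_s: 24.95
position: [0.4534, 0.295, 0.1933]
tool_rot: [0.656, 0.755, 0.0, 0.0]
contact_force: [-0.1, 0.1, -0.6]
width: 0.0355
```

```bash
python3 - <<'E'
from h import *
st=observe(); print(st["time_s"],st["position"],st["width"],st["contact_force"])
cv2.imwrite("pics/w10.png",cams.camera("wrist"))
E
```

```text
24.95 [0.45342561 0.29502558 0.19332445] 0.035491300833239633 [-0.08711174  0.13197266 -0.56948091]
```

View pics/w10.png

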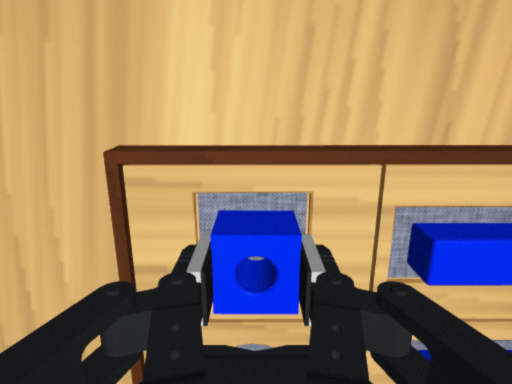

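Request:
drive_tool:
  increments:
    - [[0, 0, 0, 0, 0, 0.1, 2.5], [0, 0, 0, 0, 0, 0.1, 2.5], [0, 0, 0, 0, 0, 0.1, 4.5], [0, 0, 0, 0, 0, 0.1, 5.5], [0, 0, 0, 0, 0, 0.1, 5.5], [0, 0, 0, 0, 0, -2, 5.5], [0, 0, 0, 0, 0, -5, 6], [0, 0, 0, 0, 0, -9, 8.5]]

```text
time_s: 26.0
position: [0.4527, 0.2947, 0.2826]
tool_rot: [0.656, 0.755, -0.001, -0.001]
contact_force: [0.3, -0.4, -0.5]
width: 0.0757
```

Request:
drive_tool:
  increments:
    - [[0, 0, 0, -4, 1, -4, 8.5], [0, 0, 0, -8, 2, -8, 8.5], [0, 0, 0, -12, 3, -12, 8.5], [0, 0, 0, -15.5, 3.6, -13, 8.5], [0, 0, 0, -15.5, 3.6, -13, 8.5], [0, 0, 0, -15.5, 3.6, -13, 8.5]]

```text
time_s: 26.75
position: [0.51, 0.1467, 0.412]
tool_rot: [0.656, 0.755, -0.0, -0.001]
contact_force: [-1.0, 0.2, -0.2]
width: 0.0851
```

```bash
python3 - <<'E'
from h import *
st=observe(); im=cams.camera("wrist"); cv2.imwrite("pics/w11.png",im); P=pose("wrist",st); print(st["time_s"],st["position"])
W={"round":(464,214.1,.034),"slab":(580.1,230.5,.022),"square":(452.7,294.8,.03),"bar":(569,310.8,.022)}
for n,(x,y,h) in W.items():
    q=proj(P,[x/1000,y/1000,.010+h])[0]
    for k in blobs(im,(110,120,165),(130,255,255),150):
        if np.linalg.norm(k.mean(0)-q)<25:
            r=cv2.minAreaRect((cast(P,k,.010+h)[:,:2]*1000).astype(np.float32)); print(n,np.round(r[0],1),np.round(r[1],1),round(r[2],1),"off",np.round([r[0][0]-x,r[0][1]-y],1))
s=cams.camera("scene"); Q=pose("scene")
for k in blobs(s,*GREEN,60): print("green now",cast(Q,k.mean(0),.013)[0].round(3))
for k in blobs(cv2.imread("pics/scene0.png"),*GREEN,60): print("green t0",cast(Q,k.mean(0),.013)[0].round(3))
cv2.imwrite("pics/s3.png",cv2.resize(s[140:300,60:350],None,fx=2.6,fy=2.6,interpolation=cv2.INTER_CUBIC))
E
```

```text
26.75 [0.51004547 0.14668387 0.41197347]
round [464.7 213.8] [32.2 31.7] 69.8 off [ 0.7 -0.3]
slab [581.6 230.7] [58.6 36.3] 8.0 off [1.5 0.2]
square [455.  285.4] [36.1 17.3] 8.0 off [ 2.3 -9.4]
bar [570.4 307.2] [82.2 10.1] 8.0 off [ 1.4 -3.6]
green now [ 0.582 -0.152  0.013]
green now [ 0.606 -0.006  0.013]
green t0 [ 0.582 -0.152  0.013]
green t0 [ 0.606 -0.006  0.013]
green t0 [ 0.315 -0.526  0.013]
```

View pics/w11.png

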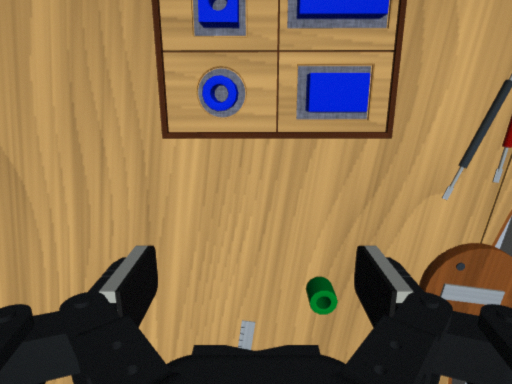

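View pics/s3.png

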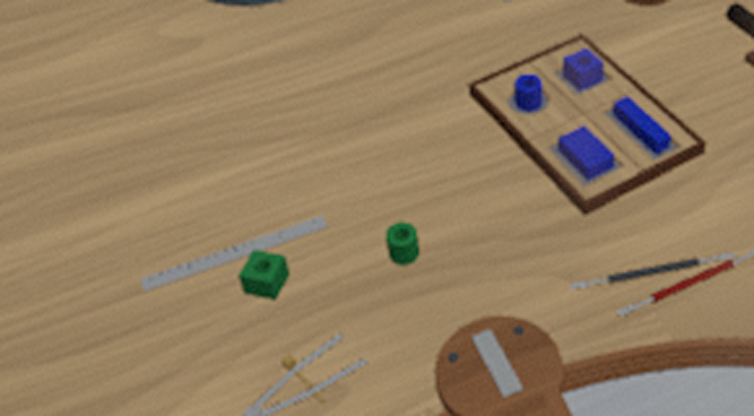

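Request:
drive_tool:
  increments:
    - [[0, 0, 0, 4, 0, 0, 8.5], [0, 0, 0, 8, 0, 0, 8.5], [0, 0, 0, 8, 0, 0, 8.5], [0, 0, 0, 8, 0, 0, 8.5]]

```text
time_s: 27.35
position: [0.4988, 0.2262, 0.4121]
tool_rot: [0.655, 0.755, -0.001, -0.0]
contact_force: [0.7, 0.3, 0.8]
width: 0.0849
```

```bash
python3 - <<'E'
from h import *
st=observe(); im=cams.camera("wrist"); P=pose("wrist",st); print(st["time_s"],st["position"],st["contact_force"])
W={"round":(464,214.1,.034),"slab":(580.1,230.5,.022),"square":(452.7,294.8,.03),"bar":(569,310.8,.022)}
for n,(x,y,h) in W.items():
    q=proj(P,[x/1000,y/1000,.010+h])[0]
    for k in blobs(im,(110,120,165),(130,255,255),150):
        if np.linalg.norm(k.mean(0)-q)<25:
            r=cv2.minAreaRect((cast(P,k,.010+h)[:,:2]*1000).astype(np.float32)); print(n,k.min(0),np.round(r[1],1),round(r[2],1),"off",np.round([r[0][0]-x,r[0][1]-y],1))
E
```

```text
27.35 [0.49881485 0.22622856 0.41207765] [0.65179461 0.25403326 0.83288946]
round [206 158] [32.1 31.6] 8.1 off [0.8 0.1]
slab [306 153] [58.8 36.9] 8.1 off [1.4 0.9]
square [201  72] [36.1 35.5] 8.1 off [ 0.9 -0.5]
bar [297  80] [82.8 20. ] 8.1 off [0.7 0.8]
```

All four are within 2 mm of their recess centres and squared to the tray; sizes match the expected height, so they sit flat.

```bash
python3 -c "
from workcell import job; print(job.finish_job())"
```

```text
the job is handed in; nothing more can be done
None
```

I put all four blue waxes away in their own recesses, set down and released, and handed the job in at about 27 s of the 106 s allowed. The hand-in returned no verdict.

- **Blue waxes:** the last wrist picture put each one within 2 mm of its recess centre, and the three rectangular ones square to the tray. The measured top sizes fit pieces sitting on the recess floors; I did not measure tilt or height directly.
- **Set-down contact:** the tube and slab showed 5–6 N of floor contact before release. The bar and square showed none at the first set-down height, so I lowered them 1 mm more and released without rechecking the force.
- **Green waxes:** in the scene camera both were at the same positions as at the start, to the millimetre.
- **Disagreement:** one check before the last showed the square about 9 mm and the bar about 4 mm off centre. Both were cut off at the picture's edge. From a pose that showed them whole, the offsets came out at about 1 mm.

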